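# Whetstone check: put one stone away and show the next to the camera

### The arm

A 6-joint arm with a two-finger parallel gripper is mounted at the origin on a cart in front of the work surface, level with it; the furniture and walls round the work are solid. World frame = base frame: x ahead of the robot, y to its left, z up, the work surface at z = 0. Lengths are in m, angles in rad, forces in N, time in s.
With the tool pointing down it reaches from about 0.375 to 0.9 m from the base axis. Payload 3.1 kg.
Tool frame: the origin (TCP) lies midway between the tips of the shut fingers; the grasp point (between the pads) lies grip_point_offset behind it (grip_point_offset is the distance from the TCP to the grasp point, in m); y points along the fingers, z is the direction in which the jaws open and shut, and the axes are right-handed (so a half turn about y gives the same grasp; the last joint's range is limited). The gripper opens to 87 mm and grips with 3 to 60 N. Pads are 19 mm wide; open, the fingers measure 117 mm over their backs; the gripper's body (75 mm by 190 mm) begins 51 mm behind the grasp point.
Start: joints at [1.024, 0.527, 1.433, -0, 1.181, -0.178], TCP at [0.225, 0.583, 0.223] pointing down, gripper open.
Joint ranges: [-3.08, 3.08], [-0.75, 2.2], [0.22, 2.44], [-1.43, 4.57], [0, 2.65], [-2.85, 2.85]. Speed limits (rad/s): [2.79, 2.79, 3.14, 3.14, 3.14, 3.14].

### API

Orientations are given as a unit quaternion [x, y, z, w].
In Python, from rig import * gives the robot as it stands.
- The arm moves only by the tool jog_arm, never from a script. Its argument "increments" is a list that holds one entry, the list of rows, each a list of 7 numbers: the turn, a rotation vector about the world's x, y, z in degrees, then the shift along the world's x, y, z in m, then the closure, from -1 (fully open) to 1 (shut), so that 0 is half open. In form: [[[rx, ry, rz, x, y, z, jaw], ...]]. A call has 1 to 8 rows; each row is the pose to reach, as a shift and turn from the pose measured when the call began; what a row does not reach only later rows make up. A row lasts 1/10 s, in which the tool goes at most 50 mm and 8.59 degrees, less where a joint would pass 70% of its speed; a pose out of reach is approached as far as the arm can. A call with a gripper value outside its range is refused whole. The fingers move at their own pace and stop on an object; "squeeze" is the grip in N (left out, the last holds). Time passes only in rows, so rows that repeat a pose let the fingers close. It gives the time, the measured TCP pose, the force and the opening at its end, in the units of the state.
- get_obs(): the state, without advancing time (a new reading comes with each control period).
- camera(name): name is "scene" or "top"; returns the picture (384x512x3 uint8, red, green, blue); there is no depth.
- camera_info(name): a dict with "K" (3x3 intrinsics, pixels), "k1" (the pictures are not rectified: a ray, as slopes to the right and down, at radius r is drawn at 1 + k1 r^2 times it, then the intrinsics apply), "R" (3x3) and "t" (3): a world point X has camera coordinates R X + t. Camera axes: x right, y down, z forward; pixel columns grow to the right and rows downward; lengths in m; the calibration is good to about 2 mm. A picture is of the moment at which its call begins. camera_info takes no time and is no camera call.
- hand_in(): hands the job in, once; it reports no verdict.
The state is a dict: "time": time; "q": joint angles; "joint_velocities": joint speeds; "joint_torque": joint torques, N m; "position": TCP position; "tool_rot": TCP orientation; "ft_force": force on the tool from outside, world axes, zero at the start; "moment": the same for the moment, N m; "grip_width": finger opening in m.
Only numpy, scipy, OpenCV 4.12 (cv2) and the standard library are available. Lean on these libraries where they do the work, as an engineer would, in place of code of your own. Each camera call takes 0.05 s, during which the arm holds its last target.

### The job

The sharpening stones are being checked for wear. First lay the loose grey stone, which has been checked, flat and fully down in the empty pocket of the wooden tray and let go of it; then take the white stone out of its pocket and hold it up to the inspection camera: the middle of its underside straight in front of the lens, 12 cm from it, that face square to the lens and the stone's long side running up and down in the camera's picture. Finish while still holding it there, still; do not touch the camera, and leave the brown stone and the other things where they are.

Things in the scene. Friction and masses are not known exactly. Their poses are not given: they have to be found in the camera images.
- tray: fixed wooden tray, 160 x 242 x 18 mm; three pockets side by side, each 124 x 44 mm, 10 mm deep (floor 8 mm above the worktop). Origin under its middle on the worktop, x along the pockets' length, y across the row, z up. Pocket centres at y = +78 (empty at the start), 0 and -78 mm; white and brown stone lie in the last two, either way round, 18 mm proud of the tray's top
- empty_pocket (a point): centre of the floor of the empty pocket (the +y end of the tray, the left one seen from the robot), 8 mm above the worktop; axes as the tray's
- grey_stone_mid (a point): grey sharpening stone, 120 x 40 x 28 mm, 0.2 to 0.42 kg. This point is its centre: x along its 120 mm length, y across its 40 mm width, z up through its thickness (14 mm from the centre to top and underside). It starts flat on the worktop to the left of the tray
- white_stone_mid (a point): white sharpening stone, 120 x 40 x 28 mm, 0.2 to 0.42 kg. This point is its centre: x along its 120 mm length, y across its 40 mm width, z up through its thickness (14 mm from the centre to top and underside). It starts in one of the tray's pockets
- white_stone_underside (a point): middle of the white stone's underside, 14 mm below its centre; axes as the stone's
- brown_stone_mid (a point): brown sharpening stone, 120 x 40 x 28 mm, 0.3 kg. This point is its centre: x along its 120 mm length, y across its 40 mm width, z up through its thickness (14 mm from the centre to top and underside). It starts in the other pocket and stays there
- camera_head: head of the inspection camera, fixed on its stand: grey round housing, black rim 62 mm across, white ring, dark lens. Origin at the lens centre on the front face, 105 mm above the worktop; z: viewing direction, out of the lens, 35 degrees from straight up, leaning towards the robot's side; x: up in its picture (upward, away from the robot); y: level. Show the stone at x = y = 0, underside at z = 120 mm
- camera_stand: black foot (110 x 80 x 14 mm) with a short post that carries the camera head; fixed; origin under the middle of the foot; it faces its own -x; the lens is 20 mm before the origin (-x) and 105 mm up
- mug: cream mug, 92 x 127 x 95 mm; origin at the middle of its foot, z up. Not part of the job, leave it standing as it is
- pepper: pepper shaker, 44 x 44 x 90 mm; origin at the middle of its foot, z up. Not part of the job, leave it standing as it is
- candle: green candle, 52 x 52 x 144 mm; origin at the middle of its foot, z up. Not part of the job, leave it standing as it is
- spoon: table spoon lying flat, 187 x 31 x 6 mm; origin under its middle. Not part of the job, leave it lying
Mind the look-alikes: they are no part of the job. There is more than one size of the part that bears white_stone_mid; the job needs the smaller.

How it is judged:
By the outcome, as a careful person would: the job done as asked, in the order asked, and still so for the second after the job is handed in, while the arm keeps its last pose, push and grip.
It also fails if it takes over 66 s, if anything falls off the work surface, if the arm or the gripper's body presses on something with over 40 N, if the wrist force passes 120 N, or if a joint passes its speed limit or range.

## Working session

There is one attempt and no reset: what is moved stays moved. The work goes in short steps, Python scripts to look and compute and a tool call to move; the robot and the scene stay as the last step left them, time stands still between calls to the robot, and variables do not carry over. Pictures are saved under pics/ and viewed, and the job is handed in when it is done.

Besides the shell and the picture viewer there is one more tool, called after ">>>" by a JSON object that holds its "name" and its "arguments". jog_arm: Moves the arm, as the interface text tells. Its arguments: {"type":"object","properties":{"increments":{"type":"array","items":{"type":"array","items":{"type":"array","items":{"type":"number"}}}},"squeeze":{"type":"number"}},"required":["increments"]}

```bash
mkdir -p pics; ls
python3 - <<'E'
from rig import *
import cv2
s=get_obs()
for k,v in s.items(): print(k,v)
try: print(grip_point_offset)
except Exception as e: print(e)
for n in("scene","top"):
    im=camera(n); cv2.imwrite(f"pics/{n}0.png",im[:,:,::-1]); print(n,camera_info(n))
E
```

```text
pics
time 0.0
q [ 1.02449212e+00  5.28485205e-01  1.43390681e+00 -3.90480972e-05
  1.18140991e+00 -1.78498400e-01]
joint_velocities [ 0.00165053 -0.00054727  0.00049684  0.00031163 -0.00010385  0.00026339]
joint_torque [ 1.72716004e-04 -4.40037382e+01 -1.76598573e+01  6.34344388e-02
  5.81102434e-02 -1.35450655e-04]
position [0.22432014 0.58256061 0.22155852]
tool_rot [ 0.69591859 -0.12956697  0.12903701 -0.69444882]
ft_force [-0.47693506  0.02273127 -0.02214284]
moment [ 0.04576485 -0.02054756  0.02038131]
grip_width 0.08713421801577645
0.0187
scene {'K': array([[355.92910004,   0.        , 255.39513414],
       [  0.        , 355.92910004, 188.37658859],
       [  0.        ,   0.        ,   1.        ]]), 'k1': -0.04435855590361089, 'R': array([[ 0.70752656, -0.70652409, -0.01516182],
       [-0.46960023, -0.45401734, -0.75719474],
       [ 0.5280926 ,  0.54285538, -0.6530132 ]]), 't': array([-0.35425014,  0.30434628,  0.89225737])}
top {'K': array([[485.16505199,   0.        , 255.29332315],
       [  0.        , 485.16505199, 192.51128975],
       [  0.        ,   0.        ,   1.        ]]), 'k1': -0.0988282160577504, 'R': array([[ 4.74467991e-03, -9.99988198e-01,  1.04487059e-03],
       [-9.77425596e-01, -4.85833073e-03, -2.11224054e-01],
       [ 2.11226638e-01, -1.90927379e-05, -9.77437112e-01]]), 't': array([0.01503754, 0.51345606, 1.53106941])}
```

View pics/scene0.png

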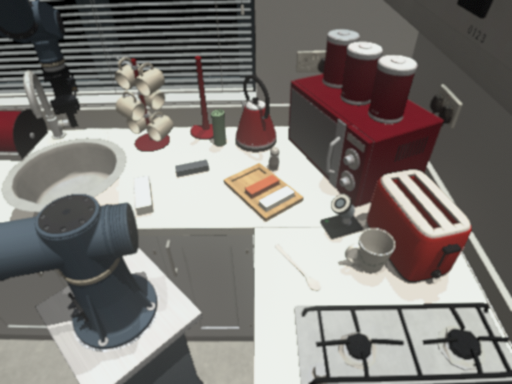

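View pics/top0.png

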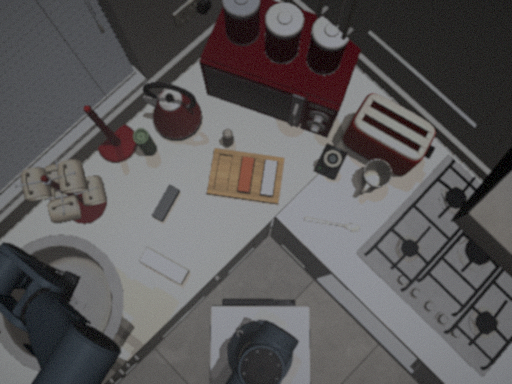

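The scene picture shows the tray near (262,191), with brown in the middle pocket and white in the right one. The loose grey stone is at (192,168), and a larger white decoy at (143,194). The inspection camera is at (342,212). In the top picture the same things are at: tray (246,176), grey (166,203), decoy (163,265), camera (331,160). I'll zoom in and measure next.

```bash
cat > h.py <<'E'
from rig import *
import cv2, numpy as np
from scipy.spatial.transform import Rotation as Ro
def ray(n,uv):
    c=camera_info(n); K=c["K"];k=c["k1"]
    uv=np.atleast_2d(np.float64(uv))
    d=np.array([k,0,0,0.])
    p=cv2.undistortPoints(uv[:,None],K,d)[:,0]
    D=np.c_[p,np.ones(len(p))]@c["R"]; o=-c["R"].T@c["t"]
    return o,D
def onplane(n,uv,z):
    o,D=ray(n,uv); return o+D*((z-o[2])/D[:,2])[:,None]
def proj(n,X):
    c=camera_info(n); return cv2.projectPoints(np.float64(X).reshape(-1,1,3),cv2.Rodrigues(c["R"])[0],c["t"],c["K"],np.array([c["k1"],0,0,0.]))[0][:,0]
def tri(a,b):
    o1,d1=ray("scene",a);o2,d2=ray("top",b);d1=d1[0]/np.linalg.norm(d1);d2=d2[0]/np.linalg.norm(d2)
    s=np.linalg.lstsq(np.c_[d1,-d2],o2-o1,rcond=None)[0]
    p,q=o1+d1*s[0],o2+d2*s[1]; return (p+q)/2,np.linalg.norm(p-q)
E
python3 - <<'E'
import cv2,numpy as np
t=cv2.imread("pics/top0.png");s=cv2.imread("pics/scene0.png")
cv2.imwrite("pics/topc.png",cv2.resize(t[120:240,140:300],None,fx=5,fy=5,interpolation=2))
cv2.imwrite("pics/scc.png",cv2.resize(s[145:225,165:315],None,fx=5,fy=5,interpolation=2))
cv2.imwrite("pics/camc.png",np.hstack([cv2.resize(t[130:190,300:360],(390,390),interpolation=2),cv2.resize(s[185:245,310:370],(390,390),interpolation=2)]))
E
```

```text
(no output)
```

View pics/topc.png

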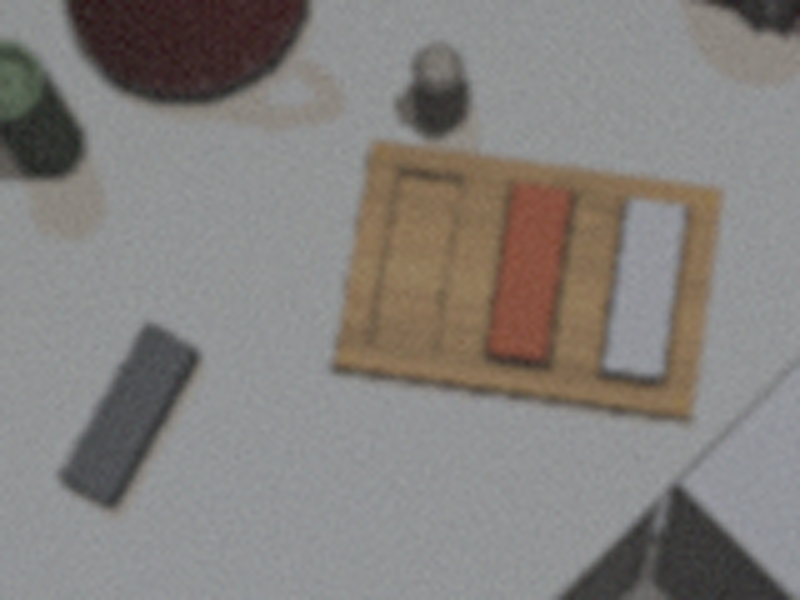

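View pics/scc.png

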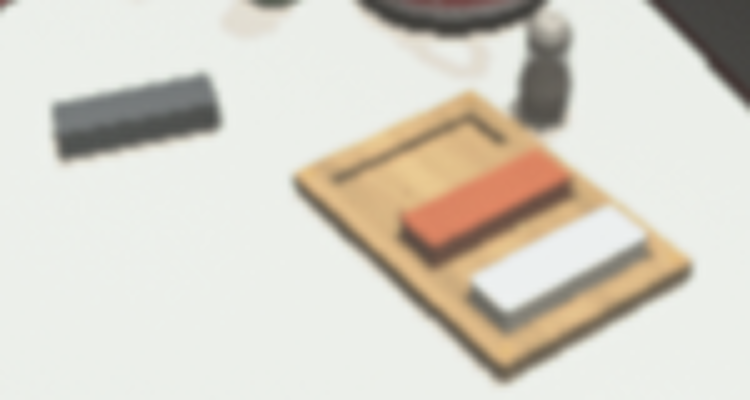

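View pics/camc.png

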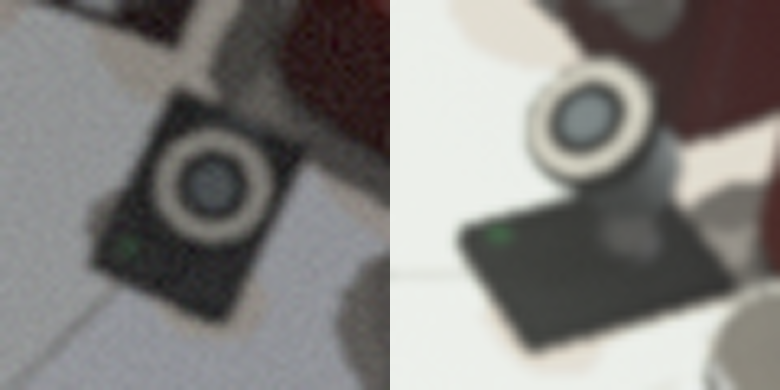

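The zooms show clear edges: grey top face in top (152–180,185–221), empty pocket (213–233,153–192), white (261–278,160–196). The camera's white ring is at about (332,158) in top and (341,203) in scene. I'll measure these with subpixel masks.

```bash
cat >> h.py <<'E'
def grab(n,k=4):
    return np.mean([camera(n).astype(float) for _ in range(k)],0)
U=6
def up(im,box):
    x0,y0,x1,y1=box
    return cv2.resize(np.clip(im[y0:y1,x0:x1],0,255).astype(np.float32),None,fx=U,fy=U,interpolation=cv2.INTER_CUBIC)
def topix(p,box):
    return (np.float64(p)+0.5)/U-0.5+np.array(box[:2])
def biggest(m):
    cs,_=cv2.findContours(m.astype(np.uint8),cv2.RETR_EXTERNAL,cv2.CHAIN_APPROX_NONE)
    return max(cs,key=cv2.contourArea)[:,0]
def rect(n,cont,z,box):
    P=onplane(n,topix(cont,box),z)[:,:2]
    (c,wh,a)=cv2.minAreaRect((P*1000).astype(np.float32))
    L,W=wh; a=np.deg2rad(a)
    if L<W: L,W=W,L; a+=np.pi/2
    c=np.array(c)/1000
    for _ in range(3):
        e=np.array([np.cos(a),np.sin(a)]); f=np.array([-e[1],e[0]])
        u=(P-c)@e*1000; v=(P-c)@f*1000
        out={}
        for nm,sel in {"v+":(v>0)&(abs(u)<.42*L)&(abs(v)>.3*W),"v-":(v<0)&(abs(u)<.42*L)&(abs(v)>.3*W)}.items():
            out[nm]=np.polyfit(u[sel],v[sel],1)
        for nm,sel in {"u+":(u>0)&(abs(v)<.35*W)&(abs(u)>.4*L),"u-":(u<0)&(abs(v)<.35*W)&(abs(u)>.4*L)}.items():
            out[nm]=np.array([np.median(u[sel])])
        a+=(out["v+"][0]+out["v-"][0])/2
        c=c+e*(out["u+"][0]+out["u-"][0])/2000+f*(out["v+"][1]+out["v-"][1])/2000
    a=(np.rad2deg(a)+90)%180-90
    return c,a,out["u+"][0]-out["u-"][0],out["v+"][1]-out["v-"][1]
E
cat > m.py <<'E'
from h import *
T=grab("top");S=grab("scene"); np.savez("g0.npz",T=T,S=S)
def info(n,im,box,f,z,name):
    I=up(im,box); m=f(I); c=biggest(m); 
    v=(I.clip(0,255)).astype(np.uint8)[:,:,::-1].copy(); cv2.drawContours(v,[c],-1,(0,255,0),1); cv2.imwrite(f"pics/d_{n}_{name}.png",v)
    c_,a,L,W=rect(n,c,z,box); print(n,name,(c_*1000).round(1),"ang",round(a,2),"LxW",round(L,1),round(W,1))
wood=lambda I:(I[:,:,0]-I[:,:,2])>35
red=lambda I:(I[:,:,0]-I[:,:,1])>60
for n,im,bx in(("top",T,[200,140,290,212]),("scene",S,[215,155,310,225])):
    I=up(im,bx); print(n,[I[p] .round() for p in ((0,0),)])
    info(n,im,bx,(lambda I:(I[:,:,0]-I[:,:,2])>(25 if n=="top" else 45)),.018,"tray")
    info(n,im,bx,(lambda I:(I[:,:,0]-I[:,:,1])>(45 if n=="top" else 60)),.036,"brown")
wb={"top":[258,157,282,200],"scene":[255,183,298,214]}
for n,im in(("top",T),("scene",S)):
    info(n,im,wb[n],(lambda I:I[:,:,2]>(118 if n=="top" else 190)),.036,"white")
gb={"top":[146,180,186,226],"scene":[170,155,215,182]}
for n,im in(("top",T),("scene",S)):
    info(n,im,gb[n],(lambda I:I[:,:,1]<(115 if n=="top" else 160)),.028,"grey_all")
E
python3 m.py
python3 - <<'E'
import cv2,glob
for f in sorted(glob.glob('pics/d_*')): print(f,cv2.imread(f).shape)
E
```

```text
top [array([142., 143., 142.], dtype=float32)]
top tray [581.4  51. ] ang 81.86 LxW 240.8 160.2
top brown [581.8  50.7] ang -8.15 LxW 114.2 33.9
scene [array([235., 239., 234.], dtype=float32)]
scene tray [578.4  46.6] ang 82.47 LxW 240.7 153.1
scene brown [578.8  46.5] ang -7.59 LxW 117.4 38.7
top white [571.3 -26.5] ang -8.18 LxW 118.4 37.8
scene white [569.  -29.8] ang -8.06 LxW 119.7 40.1
top grey_all [482.1 314.7] ang -27.04 LxW 123.2 46.2
scene grey_all [472.8 297.1] ang -27.06 LxW 117.3 66.5
pics/d_scene_brown.png (420, 570, 3)
pics/d_scene_grey_all.png (162, 270, 3)
pics/d_scene_tray.png (420, 570, 3)
pics/d_scene_white.png (186, 258, 3)
pics/d_top_brown.png (432, 540, 3)
pics/d_top_grey_all.png (276, 240, 3)
pics/d_top_tray.png (432, 540, 3)
pics/d_top_white.png (258, 144, 3)
```

Run:
```python
import cv2,numpy as np
a=[cv2.resize(cv2.imread(f'pics/d_{n}.png'),None,fx=s,fy=s) for n,s in(("top_grey_all",1.2),("scene_grey_all",1.7))]
H=340
b=[np.pad(x[:H],((0,H-min(H,x.shape[0])),(0,4),(0,0))) for x in a]
cv2.imwrite("pics/gg.png",np.hstack(b))
```

```text
(no output)
```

View pics/gg.png

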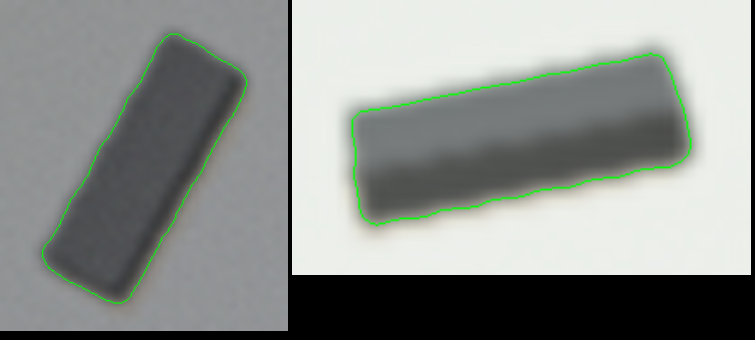

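View pics/d_scene_tray.png

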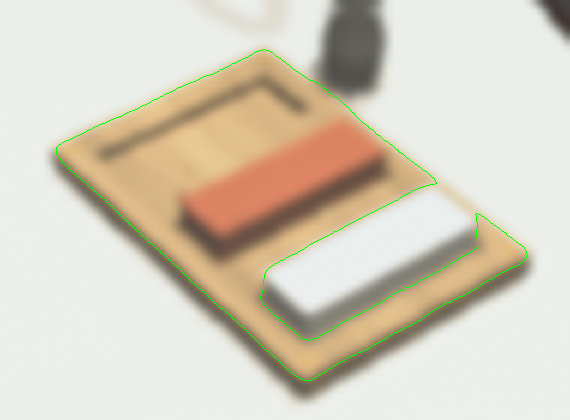

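```bash
cat > c.py <<'E'
from h import *
g=np.load("g0.npz");T=g["T"];S=g["S"]
C={}
for n,im,box,th in(("top",T,[312,140,352,185],90),("scene",S,[325,190,360,220],140)):
    I=up(im,box); 
    G=I.mean(2); print(n,G.min(),G.max())
    # dark foot
    # lens: ring
    m=(G>th).astype(np.uint8)
    cs,h=cv2.findContours(m,cv2.RETR_CCOMP,cv2.CHAIN_APPROX_NONE)
    v=I.clip(0,255).astype(np.uint8)[:,:,::-1].copy()
    # hole near centre = inner ring edge ; its parent = outer ring
    for i,c in enumerate(cs):
        if h[0][i][3]>=0 and cv2.contourArea(c)>300:
            p=h[0][i][3]
            for k,nm in((i,"in"),(p,"out")):
                if len(cs[k])>5:
                    e=cv2.fitEllipse(cs[k]); print(n,nm,topix(e[0],box).round(2),np.round(np.array(e[1])/U,2),round(e[2],1))
                    C[n,nm]=topix(e[0],box)
                    cv2.drawContours(v,cs,k,(0,255,0),1)
    cv2.imwrite(f"pics/r_{n}.png",cv2.resize(v,None,fx=1.5,fy=1.5))
for nm in("in","out"):
    try: print(nm,tri(C["scene",nm],C["top",nm]))
    except Exception as e: print(e)
for n in("top","scene"):
  for nm in("in","out"): 
    if (n,nm) in C: print(n,nm,onplane(n,C[n,nm],.105))
E
python3 c.py
```

```text
top 27.356413 151.67082
top in [332.27 158.13] [11.37 11.75] 99.7
top out [332.3 158.1] [16.63 17.29] 103.2
scene 46.928497 237.23695
scene in [339.83 202.72] [10.39 12.82] 52.0
scene out [334.28 202.46] [25.65 29.38] 35.9
in (array([ 0.61797023, -0.23044888,  0.10207379]), np.float64(5.160670699885312e-05))
out (array([ 0.61090265, -0.22441022,  0.10649855]), np.float64(0.015245566951674238))
top in [[ 0.61713387 -0.22998474  0.105     ]]
top out [[ 0.61723936 -0.23008872  0.105     ]]
scene in [[ 0.61506077 -0.23195339  0.105     ]]
scene out [[ 0.60486064 -0.219828    0.105     ]]
```

```bash
cat > f.py <<'E'
from h import *
g=np.load("g0.npz");T=g["T"];S=g["S"]
for n,im,box,th in(("top",T,[305,135,358,190],75),("scene",S,[312,200,370,245],130)):
    I=up(im,box);G=I.mean(2);m=(G<th).astype(np.uint8)
    m=cv2.morphologyEx(m,cv2.MORPH_OPEN,np.ones((9,9)))
    cs=biggest(m);v=I.clip(0,255).astype(np.uint8)[:,:,::-1].copy();cv2.drawContours(v,[cs],-1,(0,255,0),1)
    cv2.imwrite(f"pics/f_{n}.png",cv2.resize(v,None,fx=1.1,fy=1.1))
    P=onplane(n,topix(cs,box),.014)
    np.save(f"f_{n}.npy",P)
    print(n,cv2.minAreaRect((P[:,:2]*1000).astype(np.float32)))
a=cv2.imread("pics/f_top.png");b=cv2.imread("pics/f_scene.png");h=max(a.shape[0],b.shape[0])
cv2.imwrite("pics/ff.png",np.hstack([np.pad(x,((0,h-x.shape[0]),(0,0),(0,0))) for x in(a,b)]))
E
python3 f.py
```

```text
top ((656.9221801757812, -272.4321594238281), (117.82669830322266, 187.57843017578125), 61.19477844238281)
scene ((676.1842041015625, -241.17617797851562), (131.724365234375, 199.14109802246094), 63.678768157958984)
```

View pics/ff.png

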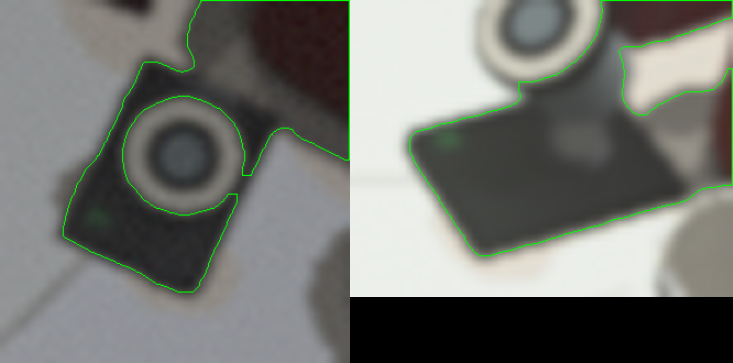

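```bash
cat >> f.py <<'E'
def edge(n,box,p,q):
    P=np.load(f"f_{n}.npy"); uv=proj(n,P); 
    d=((uv-np.array(box[:2])+.5)*U-.5)*1.1
    p=np.array(p,float);q=np.array(q,float);e=(q-p);L=np.hypot(*e);e/=L;w=d-p
    s=(abs(w@np.array([-e[1],e[0]]))<8)&(w@e>8)&(w@e<L-8)
    vx,vy,x,y=cv2.fitLine(np.float32(P[s,:2]*1000),cv2.DIST_HUBER,0,.01,.01).ravel()
    print(n,p,q,s.sum(),"ang",round(np.degrees(np.arctan2(vy,vx)),2),x.round(1),y.round(1))
bt=[305,135,358,190];bs=[312,200,370,245]
edge("top",bt,(68,225),(138,75));edge("top",bt,(65,236),(182,290));edge("top",bt,(198,285),(236,203))
edge("scene",bs,(412-350,145),(475-350,248));edge("scene",bs,(490-350,254),(670-350,197));edge("scene",bs,(412-350,132),(518-350,100))
E
python3 f.py
```

```text
top ((656.9221801757812, -272.4321594238281), (117.82669830322266, 187.57843017578125), 61.19477844238281)
scene ((676.1842041015625, -241.17617797851562), (131.724365234375, 199.14109802246094), 63.678768157958984)
top [ 68. 225.] [138.  75.] 91 ang -27.57 653.7 -205.6
top [ 65. 236.] [182. 290.] 92 ang 63.97 584.5 -212.8
top [198. 285.] [236. 203.] 62 ang -24.95 596.6 -261.4
scene [ 62. 145.] [125. 248.] 81 ang 63.48 575.2 -221.9
scene [140. 254.] [320. 197.] 151 ang -26.12 605.0 -278.7
scene [ 62. 132.] [168. 100.] 83 ang -26.23 624.9 -199.0
```

```bash
cat > d.py <<'E'
from h import *
def cur():
    s=get_obs(); return np.array(s["position"]),Ro.from_quat(s["tool_rot"]),s
def goal(p,y,z):
    y=np.array(y,float);y/=np.linalg.norm(y);z=np.array(z,float);z-=y*(z@y);z/=np.linalg.norm(z)
    R=Ro.from_matrix(np.c_[np.cross(y,z),y,z]); P,Q,s=cur()
    for sg in(1,-1):
        R2=R if sg==1 else Ro.from_matrix(np.c_[-np.cross(y,z),y,-z])
        print("rotvec deg",(R2*Q.inv()).as_rotvec(degrees=True).round(2),"shift",(np.array(p)-P).round(4))
E
python3 - <<'E'
from d import *
P,Q,s=cur();print(P,Q.as_matrix().round(3),s["time"])
goal([.4836,.3155,.012],[0,0,-1],[np.cos(np.radians(63)),np.sin(np.radians(63)),0])
E
```

```text
[0.22464739 0.58318291 0.22249501] [[ 0.933 -0.     0.36 ]
 [-0.36  -0.     0.933]
 [-0.    -1.    -0.   ]] 0.5
rotvec deg [ 0.01 -0.   -5.93] shift [ 0.259  -0.2677 -0.2105]
rotvec deg [1.0000e-02 1.0000e-02 1.7407e+02] shift [ 0.259  -0.2677 -0.2105]
```

>>> {"name": "jog_arm", "arguments": {"increments": [[[0,0,-1,0.034,-0.034,0,-1],[0,0,-2,0.068,-0.07,0,-1],[0,0,-3,0.102,-0.105,0,-1],[0,0,-4,0.136,-0.14,0,-1],[0,0,-5,0.17,-0.175,0,-1],[0,0,-5.9,0.204,-0.21,0,-1],[0,0,-5.9,0.236,-0.243,0,-1],[0,0,-5.9,0.259,-0.268,-0.02,-1]]], "squeeze": 40}}

```text
time: 1.3
position: [0.4881, 0.3139, 0.2051]
tool_rot: [-0.686, 0.163, -0.168, 0.689]
ft_force: [0.4, 1.1, -0.6]
grip_width: 0.087
```

>>> {"name": "jog_arm", "arguments": {"increments": [[[0,0,0,0,0,-0.02,-1],[0,0,0,0,0,-0.04,-1],[0,0,0,0,0,-0.07,-1],[0,0,0,0,0,-0.1,-1]]]}}

```text
time: 1.7
position: [0.4888, 0.3139, 0.1047]
tool_rot: [-0.686, 0.163, -0.169, 0.689]
ft_force: [-0.5, -0.8, -0.9]
grip_width: 0.0872
```

Run:
```python
from d import *
P,Q,s=cur();print(P,s["time"],s["ft_force"],s["q"])
goal([.4836,.3155,.012],[0,0,-1],[np.cos(np.radians(63)),np.sin(np.radians(63)),0])
T=camera("top");S=camera("scene")
cv2.imwrite("pics/a1.png",np.hstack([cv2.resize(T[160:250,120:210],(390,390),interpolation=2),cv2.resize(S[110:200,150:240],(390,390),interpolation=2)])[:,:,::-1])
```

```text
[0.48881006 0.31391864 0.1046755 ] 1.7 [-0.4943392  -0.75176431 -0.89389369] [ 3.78854743e-01  6.24090550e-01  1.65394612e+00 -5.70572532e-04
  8.53633795e-01 -7.18505505e-01]
rotvec deg [-0.19  0.54  0.1 ] shift [-0.0052  0.0016 -0.0927]
rotvec deg [   0.84    0.29 -179.89] shift [-0.0052  0.0016 -0.0927]
```

View pics/a1.png

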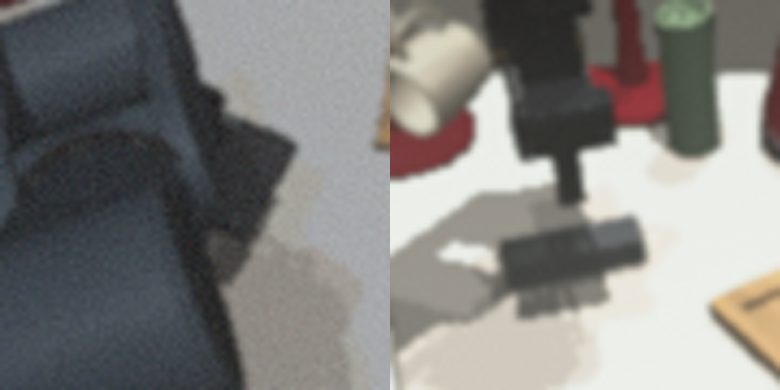

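The scene view shows the open fingers straight above the grey stone at about crop (570,250). The top view is blocked by the arm. I'll correct the shift and go down.

>>> {"name": "jog_arm", "arguments": {"increments": [[[-0.2,0.5,0.1,-0.005,0.0015,-0.03,-1],[-0.2,0.5,0.1,-0.005,0.0015,-0.06,-1],[-0.2,0.5,0.1,-0.005,0.0015,-0.08,-1],[-0.2,0.5,0.1,-0.005,0.0015,-0.09,-1],[-0.2,0.5,0.1,-0.005,0.0015,-0.09,-1],[-0.2,0.5,0.1,-0.005,0.0015,-0.09,-1]]]}}

```text
time: 2.4
position: [0.4813, 0.3146, 0.0128]
tool_rot: [0.689, -0.167, 0.163, -0.686]
ft_force: [0.0, 0.6, -0.1]
grip_width: 0.0868
```

Run:
```python
from d import *
P,Q,s=cur();print(P,s["time"],s["ft_force"])
goal([.4836,.3155,.012],[0,0,-1],[np.cos(np.radians(63)),np.sin(np.radians(63)),0])
```

```text
[0.48126418 0.31460994 0.01278044] 2.4 [ 0.00559525  0.56088479 -0.12861835]
rotvec deg [ 0.19 -0.4  -0.02] shift [ 0.0023  0.0009 -0.0008]
rotvec deg [  0.63   0.3  179.98] shift [ 0.0023  0.0009 -0.0008]
```

>>> {"name": "jog_arm", "arguments": {"increments": [[[0,-0.3,0,0.002,0.001,0,-1],[0,-0.3,0,0.002,0.001,0,1],[0,-0.3,0,0.002,0.001,0,1],[0,-0.3,0,0.002,0.001,0,1],[0,-0.3,0,0.002,0.001,0,1],[0,-0.3,0,0.002,0.001,0,1],[0,-0.3,0,0.002,0.001,0,1]]], "squeeze": 40}}

```text
time: 3.1
position: [0.4832, 0.3155, 0.0127]
tool_rot: [0.689, -0.165, 0.165, -0.686]
ft_force: [0.4, -0.5, -0.3]
grip_width: 0.0472
```

Run:
```python
from d import *
P,Q,s=cur();print(P,s["time"],s["ft_force"],s["grip_width"],Q.as_matrix().round(4))
```

```text
[0.48322523 0.31554159 0.01272218] 3.1 [ 0.37600963 -0.53433508 -0.29934602] 0.04720618240843796 [[ 8.911e-01 -2.000e-03  4.537e-01]
 [-4.537e-01 -3.400e-03  8.911e-01]
 [-2.000e-04 -1.000e+00 -4.000e-03]]
```

Still closing.

>>> {"name": "jog_arm", "arguments": {"increments": [[[0,0,0,0,0,0,1],[0,0,0,0,0,0,1],[0,0,0,0,0,0,1],[0,0,0,0,0,0,1]]]}}

```text
time: 3.5
position: [0.4835, 0.3158, 0.0127]
tool_rot: [0.689, -0.165, 0.165, -0.686]
ft_force: [0.9, 1.8, -2.0]
grip_width: 0.0395
```

>>> {"name": "jog_arm", "arguments": {"increments": [[[0,0,0,0,0,0.02,1],[0,0,0,0,0,0.05,1],[0,0,0,0,0,0.09,1],[0,0,0,0,0,0.11,1],[0,0,0,0,0,0.11,1]]]}}

```text
time: 4.0
position: [0.4848, 0.3162, 0.1251]
tool_rot: [0.688, -0.164, 0.166, -0.687]
ft_force: [-0.1, 1.2, -4.1]
grip_width: 0.0395
```

Run:
```python
from d import *
P,Q,s=cur();print(P,s["time"],s["ft_force"],s["moment"],s["grip_width"])
a=np.radians(81.9)
# pocket centre estimate: average of both views
goal([.591,.126,.08],[0,0,-1],[np.cos(a),np.sin(a),0])
```

```text
[0.48480826 0.31623544 0.12511598] 4.0 [-0.05153171  1.1652639  -4.13367607] [-0.01555858 -0.06822214 -0.08470195] 0.03950722915453438
rotvec deg [ 0.05  0.2  18.88] shift [ 0.1062 -0.1902 -0.0451]
rotvec deg [ 2.8000e-01 -7.0000e-02 -1.6112e+02] shift [ 0.1062 -0.1902 -0.0451]
```

>>> {"name": "jog_arm", "arguments": {"increments": [[[0,0,4,0.02,-0.036,0,1],[0,0,8,0.042,-0.076,0,1],[0,0,12,0.064,-0.116,0,1],[0,0,16,0.086,-0.156,0,1],[0,0.2,18.9,0.1,-0.18,-0.01,1],[0,0.2,18.9,0.106,-0.19,-0.025,1],[0,0.2,18.9,0.106,-0.19,-0.045,1],[0,0.2,18.9,0.106,-0.19,-0.045,1]]]}}

```text
time: 4.8
position: [0.5861, 0.1261, 0.0752]
tool_rot: [0.706, -0.055, 0.046, -0.705]
ft_force: [-1.6, 0.4, -3.9]
grip_width: 0.0396
```

>>> {"name": "jog_arm", "arguments": {"increments": [[[0,0,0,0,0,0,1]]]}}

```text
time: 4.9
position: [0.5847, 0.1268, 0.0738]
tool_rot: [0.706, -0.056, 0.045, -0.705]
ft_force: [0.3, 0.6, -3.8]
grip_width: 0.0393
```

Run:
```python
from d import *
P,Q,s=cur();print(P,s["time"],s["ft_force"],s["moment"],s["grip_width"])
a=np.radians(81.9)
goal([.591,.126,.08],[0,0,-1],[np.cos(a),np.sin(a),0])
T=camera("top");S=grab("scene",3);np.save("S1.npy",S)
cv2.imwrite("pics/a2.png",np.hstack([cv2.resize(T[110:220,190:300],(390,390),interpolation=2),cv2.resize(S[130:220,215:305],(390,390),interpolation=2).clip(0,255).astype(np.uint8)])[:,:,::-1])
```

```text
[0.58467109 0.12680437 0.07380548] 4.9 [ 0.28305851  0.56638841 -3.82639404] [-0.03254863 -0.0121492   0.00879868] 0.039333966626336044
rotvec deg [ 0.03 -0.86  0.06] shift [ 0.0063 -0.0008  0.0062]
rotvec deg [-1.3500e+00 -5.0000e-02 -1.7994e+02] shift [ 0.0063 -0.0008  0.0062]
```

View pics/a2.png

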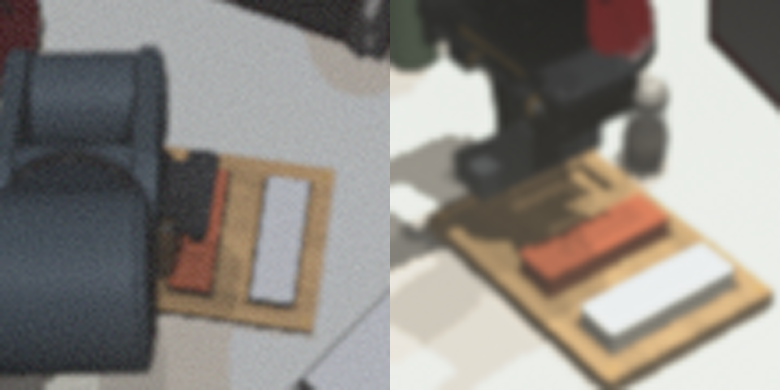

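The scene picture shows the grey stone held above the empty pocket, its near-end face at crop (480,170). The far part is hidden by the finger. I'll correct the residual and then measure the stone against the pocket.

>>> {"name": "jog_arm", "arguments": {"increments": [[[0,-0.9,0,0.006,-0.001,-0.005,1],[0,-0.9,0,0.006,-0.001,-0.015,1],[0,-0.9,0,0.006,-0.001,-0.02,1],[0,-0.9,0,0.006,-0.001,-0.02,1],[0,-0.9,0,0.006,-0.001,-0.02,1]]]}}

```text
time: 5.6
position: [0.5917, 0.1258, 0.0551]
tool_rot: [0.706, -0.049, 0.051, -0.705]
ft_force: [-0.5, -0.5, -3.5]
grip_width: 0.0395
```

Run:
```python
from d import *
P,Q,s=cur();print(P,s["time"],s["ft_force"],s["moment"],s["grip_width"])
a=np.radians(81.9)
goal([.591,.126,.035],[0,0,-1],[np.cos(a),np.sin(a),0])
S=grab("scene",3);np.save("S1.npy",S)
print(camera_info("scene")["R"].T@-camera_info("scene")["t"])
b=S[145:210,210:290].clip(0,255).astype(np.uint8)
cv2.imwrite("pics/a3.png",cv2.resize(b,None,fx=9,fy=9,interpolation=2)[:,:,::-1])
```

```text
[0.59171952 0.12582403 0.0551271 ] 5.6 [-0.47143898 -0.4695444  -3.48732094] [ 0.05382734 -0.0219022  -0.00305372] 0.03950622988600465
rotvec deg [0.04 0.21 0.02] shift [-0.0007  0.0002 -0.0201]
rotvec deg [ 3.2000e-01 -7.0000e-02 -1.7998e+02] shift [-0.0007  0.0002 -0.0201]
[-0.07763205 -0.59647449  0.80773416]
```

View pics/a3.png

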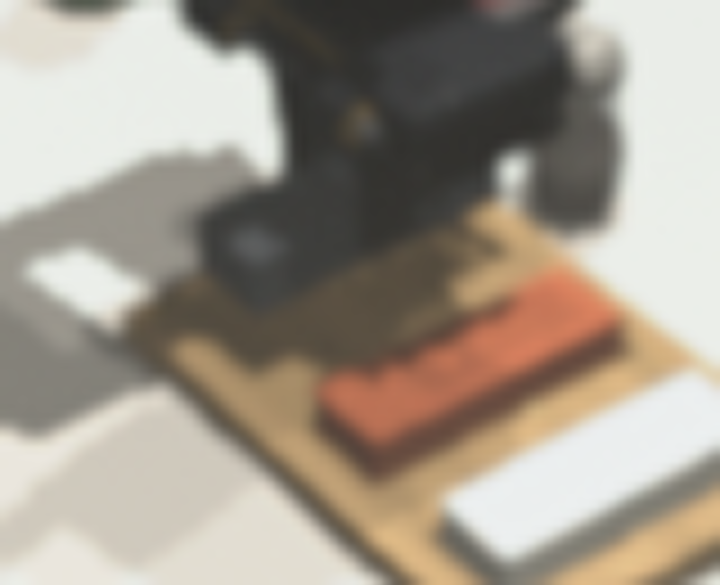

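```bash
cat > e.py <<'E'
from d import *
S=np.load("S1.npy");box=[228,155,275,185]
I=up(S,box); m=(I[:,:,0]<63).astype(np.uint8)
c=biggest(m);v=I.clip(0,255).astype(np.uint8)[:,:,::-1].copy();cv2.drawContours(v,[c],-1,(0,255,0),1)
cv2.imwrite("pics/a4.png",cv2.resize(v,None,fx=2.5,fy=2.5))
P,Q,s=cur(); zb=P[2]-.0127
np.save("c4.npy",c)
X=onplane("scene",topix(c,box),zb)[:,:2]*1000
# in stone frame about TCP
e=np.array([np.cos(np.radians(-8.1)),np.sin(np.radians(-8.1))]);f=np.array([-e[1],e[0]])
L=np.c_[(X-P[:2]*1000)@e,(X-P[:2]*1000)@f]
for i in range(0,len(c),25): print(c[i]*2.5,L[i].round(1))
E
python3 e.py
```

```text
[205.   0.] [34.9 92.5]
[217.5  62.5] [22.2 69.2]
[220. 125.] [ 8.  48.1]
[195. 175.] [-8.1 35.6]
[132.5 200. ] [-25.3  36.7]
[ 85. 230.] [-40.6  34. ]
[ 90.  277.5] [-49.7  18.5]
[110.  217.5] [-33.3  34.4]
[172.5 205. ] [-18.9  29.3]
[230. 250.] [-18.2   6.9]
[225. 310.] [-32.  -10.6]
[287.5 275. ] [-13.1  -8.9]
[350. 265.] [  0.5 -14.8]
[412.5 235. ] [ 18.7 -14.6]
[472.5 192.5] [ 39.6 -10.3]
[527.5 160. ] [57.5 -8.3]
[555.   97.5] [78.   7.4]
[617.5  82.5] [93.6  2.9]
[660.   37.5] [113.3  11. ]
[640.   0.] [119.3  26.3]
[577.5   0. ] [107.2  35.8]
[517.5   2.5] [94.9 44.1]
[457.5  32.5] [75.7 43.1]
[395.  20.] [66.7 56.8]
[342.5   0. ] [61.6 71.5]
[280.   0.] [49.5 81. ]
[217.5   0. ] [37.3 90.6]
```

View pics/a4.png

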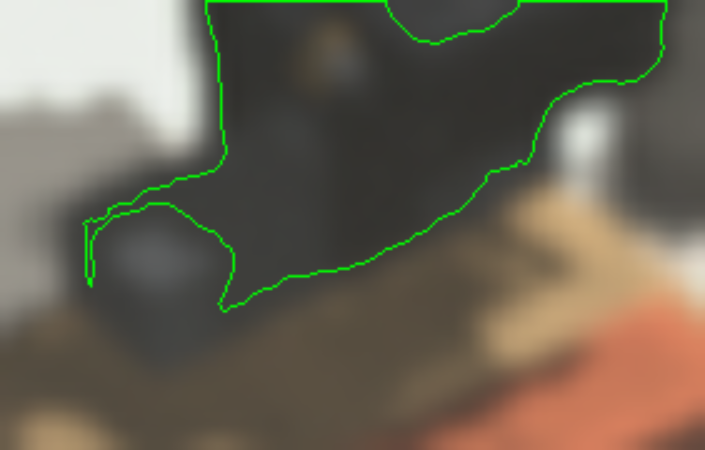

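```bash
cat > e2.py <<'E'
from d import *
S=np.load("S1.npy");box=[228,155,275,185]
I=up(S,box); m=((I[:,:,0]-I[:,:,2]<13)&(I[:,:,1]<95)).astype(np.uint8)
c=biggest(m);v=I.clip(0,255).astype(np.uint8)[:,:,::-1].copy();cv2.drawContours(v,[c],-1,(0,255,0),1)
cv2.imwrite("pics/a5.png",cv2.resize(v,None,fx=2.5,fy=2.5))
P,Q,s=cur(); zb=P[2]-.0127
X=onplane("scene",topix(c,box),zb)[:,:2]*1000
e=np.array([np.cos(np.radians(-8.1)),np.sin(np.radians(-8.1))]);f=np.array([-e[1],e[0]])
L=np.c_[(X-P[:2]*1000)@e,(X-P[:2]*1000)@f]
for i in range(0,len(c),18):
    if c[i][1]>80: print(c[i]*2.5,L[i].round(1))
E
python3 e2.py
```

```text
[ 57.5 235. ] [-46.7  36.4]
[ 65. 280.] [-54.8  21.3]
[ 90.  312.5] [-57.    7.7]
[127.5 355. ] [-59.  -10.3]
[172.5 370. ] [-54. -21.]
[217.5 347.5] [-41.3 -20.7]
[262.5 320. ] [-27.4 -18.9]
[307.5 295. ] [-13.9 -17.8]
[352.5 275. ] [ -1.3 -18.2]
[397.5 252.5] [ 11.9 -17.8]
[442.5 232.5] [ 24.7 -18.2]
[487.5 212.5] [ 37.7 -18.6]
[652.5 215. ] [ 67.5 -43.1]
[697.5 215. ] [ 75.8 -49.6]
```

View pics/a5.png

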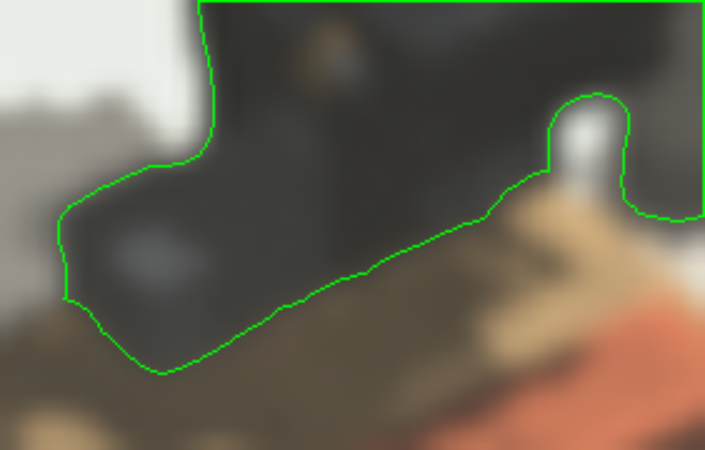

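```bash
cat > t.py <<'E'
from h import *
g=np.load("g0.npz")
e=np.array([np.cos(np.radians(-8.1)),np.sin(np.radians(-8.1))]);f=np.array([-e[1],e[0]])
from scipy.ndimage import map_coordinates
def prof(n,im,c,axis,s0,other,z,ch,rng=8):
    # sample along world normal line crossing edge; return edge offset (max gradient) for multiple positions
    r=[]
    ss=np.arange(-rng,rng+.01,.25)
    for o in other:
        pts=[(c+ (e*(s0+s)+f*o if axis=='u' else e*o+f*(s0+s)))/1000 for s in ss]
        uv=proj(n,np.c_[np.array(pts),np.full(len(pts),z)])
        p=ch(map_coordinates,im,uv)
        r.append(p)
    p=np.mean(r,0); p=np.convolve(np.pad(p,4,mode='edge'),np.ones(5)/5,'same')[4:-4]
    gr=np.gradient(p); gr[:3]=0;gr[-3:]=0
    pk=[i for i in range(3,len(gr)-3) if abs(gr[i])>=abs(gr[i-1]) and abs(gr[i])>abs(gr[i+1]) and abs(gr[i])>.3*abs(gr).max()]
    return [(s0+ss[i].round(2),gr[i].round(1)) for i in pk]
lum=lambda M,im,uv:sum(M(im[:,:,k],[uv[:,1],uv[:,0]],order=3) for k in range(3))/3
rb=lambda M,im,uv:M(im[:,:,0],[uv[:,1],uv[:,0]],order=3)-M(im[:,:,2],[uv[:,1],uv[:,0]],order=3)
rg=lambda M,im,uv:M(im[:,:,0],[uv[:,1],uv[:,0]],order=3)-M(im[:,:,1],[uv[:,1],uv[:,0]],order=3)
for n,im,c in(("scene",g["S"],np.array([580.,50])),("top",g["T"],np.array([580.,50]))):
    print(n)
    print(" tray v+121",prof(n,im,c,'v',121,np.arange(-60,61,10),.018,rb))
    print(" tray v-121",prof(n,im,c,'v',-121,np.arange(-60,61,10),.018,lum))
    print(" tray u-80",prof(n,im,c,'u',-80,np.arange(-100,101,10),.018,lum))
    print(" tray u+80",prof(n,im,c,'u',80,np.arange(40,101,10),.018,rb))
    print(" pocket u+62",prof(n,im,c,'u',62,np.arange(66,91,5),.018,lum))
    print(" pocket u-62",prof(n,im,c,'u',-62,np.arange(66,91,5),.018,lum))
    print(" pocket v+100",prof(n,im,c,'v',100,np.arange(-45,46,10),.018,lum))
    print(" pocket v+56",prof(n,im,c,'v',56,np.arange(-45,46,10),.018,lum))
    print(" brown v+20",prof(n,im,c,'v',20,np.arange(-45,46,10),.036,rg))
    print(" brown v-20",prof(n,im,c,'v',-20,np.arange(-45,46,10),.036,lum))
    print(" brown u+60",prof(n,im,c,'u',60,np.arange(-12,13,4),.036,rg))
    print(" brown u-60",prof(n,im,c,'u',-60,np.arange(-12,13,4),.036,lum))
E
python3 t.py
```

```text
scene
 tray v+121 [(np.float64(117.5), np.float64(-2.0))]
 tray v-121 [(np.float64(-123.5), np.float64(2.3))]
 tray u-80 [(np.float64(-87.25), np.float64(-3.0)), (np.float64(-80.5), np.float64(2.8))]
 tray u+80 [(np.float64(79.5), np.float64(-1.7))]
 pocket u+62 [(np.float64(54.75), np.float64(-1.5)), (np.float64(62.25), np.float64(1.7))]
 pocket u-62 [(np.float64(-65.75), np.float64(-0.5))]
 pocket v+100 [(np.float64(97.25), np.float64(1.5))]
 pocket v+56 [(np.float64(54.5), np.float64(0.0)), (np.float64(63.25), np.float64(-0.0))]
 brown v+20 [(np.float64(15.5), np.float64(-1.2))]
 brown v-20 [(np.float64(-23.5), np.float64(1.6))]
 brown u+60 [(np.float64(61.75), np.float64(-1.9))]
 brown u-60 [(np.float64(-67.25), np.float64(-0.9)), (np.float64(-59.25), np.float64(1.4))]
top
 tray v+121 [(np.float64(121.75), np.float64(-1.8))]
 tray v-121 [(np.float64(-120.0), np.float64(-1.1))]
 tray u-80 [(np.float64(-83.0), np.float64(-2.4)), (np.float64(-76.25), np.float64(1.4))]
 tray u+80 [(np.float64(81.25), np.float64(-1.4))]
 pocket u+62 [(np.float64(59.0), np.float64(-1.4)), (np.float64(66.0), np.float64(1.3))]
 pocket u-62 [(np.float64(-67.5), np.float64(-0.4)), (np.float64(-57.5), np.float64(0.2))]
 pocket v+100 [(np.float64(97.5), np.float64(-0.7)), (np.float64(104.0), np.float64(0.6))]
 pocket v+56 [(np.float64(53.0), np.float64(-0.4)), (np.float64(60.25), np.float64(0.5))]
 brown v+20 [(np.float64(19.75), np.float64(-1.3))]
 brown v-20 [(np.float64(-23.5), np.float64(-1.4)), (np.float64(-17.0), np.float64(0.6))]
 brown u+60 [(np.float64(60.75), np.float64(-1.2))]
 brown u-60 [(np.float64(-65.0), np.float64(-2.0)), (np.float64(-57.0), np.float64(1.6))]
```

>>> {"name": "jog_arm", "arguments": {"increments": [[[0,0.1,0,-0.001,-0.001,-0.01,1],[0,0.1,0,-0.001,-0.001,-0.017,1],[0,0.1,0,-0.001,-0.001,-0.019,1],[0,0.1,0,-0.001,-0.001,-0.019,1]]]}}

```text
time: 6.15
position: [0.5906, 0.1248, 0.0358]
tool_rot: [0.706, -0.05, 0.051, -0.705]
ft_force: [0.2, 0.4, -5.0]
grip_width: 0.0396
```

```bash
cat > e3.py <<'E'
import io,contextlib
with contextlib.redirect_stdout(io.StringIO()):
    from t import *
from d import *
P,Q,s=cur();print(P,s["time"],s["ft_force"],Q.as_matrix().round(4).tolist())
S=grab("scene",4);np.save("S2.npy",S)
zb=P[2]-.0127;c=P[:2]*1000
print("v-20 bottom",[prof("scene",S,c,'v',-20,np.arange(a,a+21,5),zb,rb) for a in(-52,-38,-10,10,30)])
print("u-60 bottom",[prof("scene",S,c,'u',-60,np.arange(a,a+9,2),zb,k) for a in(-17,-8,0) for k in(rb,lum)])
print("u-60 top",[prof("scene",S,c,'u',-60,np.arange(a,a+9,2),zb+.028,k) for a in(-17,-8,0,8) for k in(lum,)])
b=S[145:210,210:290].clip(0,255).astype(np.uint8)
v=cv2.resize(b,None,fx=9,fy=9,interpolation=2)[:,:,::-1].copy()
X=np.array([np.r_[(c+e*u+f*w)/1000,z] for z in(zb,zb+.028) for u,w in((-60,20),(-60,-20),(60,-20))]+[np.r_[(np.array([590.3,124.3])+e*u+f*w)/1000,.018] for u,w in((-62,-22),(62,-22),(62,22),(-62,22))])
for q in proj("scene",X): cv2.circle(v,tuple(int(k) for k in ((q-[210,145]+.5)*9-.5).round()),3,(0,255,0),-1)
cv2.imwrite("pics/a6.png",v)
E
python3 e3.py
```

```text
[0.5905665  0.12477898 0.03584037] 6.15 [ 0.20426153  0.37402206 -4.97108283] [[0.99, 0.0014, 0.1412], [-0.1412, -0.0007, 0.99], [0.0015, -1.0, -0.0005]]
v-20 bottom [[(np.float64(-22.0), np.float64(-0.6))], [(np.float64(-19.5), np.float64(-0.4))], [(np.float64(-19.75), np.float64(-0.4))], [(np.float64(-27.25), np.float64(-0.5)), (np.float64(-21.5), np.float64(-0.5))], [(np.float64(-26.75), np.float64(-1.0))]]
u-60 bottom [[(np.float64(-64.75), np.float64(-1.2))], [(np.float64(-65.5), np.float64(-1.7))], [(np.float64(-63.75), np.float64(-1.0))], [(np.float64(-64.75), np.float64(-1.3))], [(np.float64(-67.25), np.float64(-0.2)), (np.float64(-58.25), np.float64(-0.5))], [(np.float64(-67.25), np.float64(-0.4)), (np.float64(-60.5), np.float64(-0.4))]]
u-60 top [[(np.float64(-59.75), np.float64(0.8))], [(np.float64(-67.25), np.float64(-0.3)), (np.float64(-60.25), np.float64(0.5))], [(np.float64(-67.25), np.float64(-1.3))], [(np.float64(-62.25), np.float64(-1.3))]]
```

View pics/a6.png

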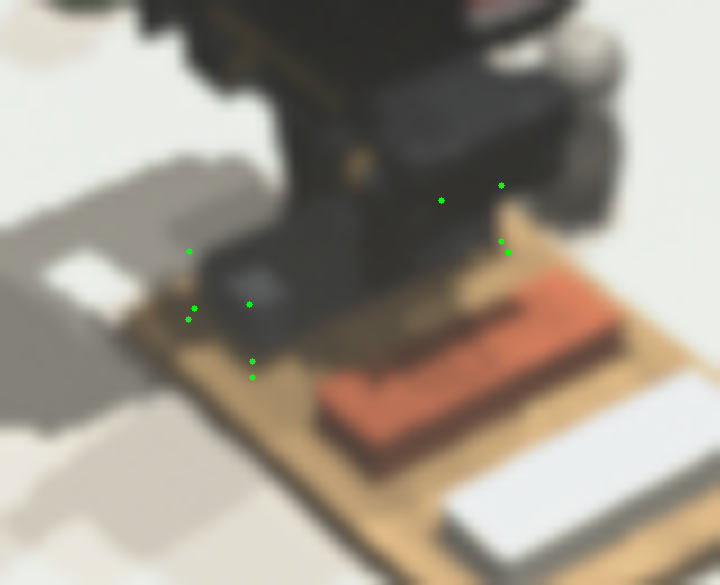

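```bash
cat > e4.py <<'E'
import numpy as np,cv2
from h import *
S=np.load("S2.npy")
b=S[165:190,226:256].clip(0,255)
v=cv2.resize(b.astype(np.float32),None,fx=26,fy=22,interpolation=cv2.INTER_CUBIC)
v=cv2.resize(b.astype(np.float32),None,fx=24,fy=24,interpolation=cv2.INTER_CUBIC)
v=(v*1.6).clip(0,255).astype(np.uint8)[:,:,::-1].copy()
P=np.array([.5906,.1248]);zb=.0231
e=np.array([np.cos(np.radians(-8.1)),np.sin(np.radians(-8.1))]);f=np.array([-e[1],e[0]])
X=np.array([np.r_[P+(e*u+f*w)/1000,z] for z in(zb,zb+.028) for u,w in((-60,20),(-60,-20),(-20,-20))])
for q in proj("scene",X): cv2.circle(v,tuple(int(k) for k in ((q-[226,165]+.5)*24-.5).round()),3,(0,255,0),-1)
cv2.imwrite("pics/a7.png",v)
E
python3 e4.py
```

```text
(no output)
```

View pics/a7.png

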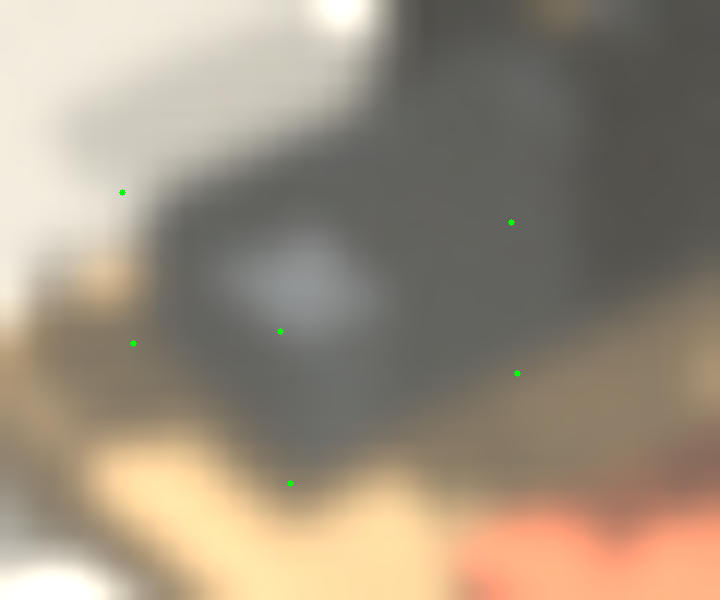

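The stone's near end shows about 2–3 mm further from the robot than the TCP predicts: its left-top corner is at (155,205) against a predicted (122,192). I'll shift a little and probe downward, watching the force.

>>> {"name": "jog_arm", "arguments": {"increments": [[[0,0,0,-0.0015,0.001,-0.001,1],[0,0,0,-0.0015,0.001,-0.004,1],[0,0,0,-0.0015,0.001,-0.006,1],[0,0,0,-0.0015,0.001,-0.008,1],[0,0,0,-0.0015,0.001,-0.008,1]]]}}

```text
time: 6.85
position: [0.5897, 0.1258, 0.0285]
tool_rot: [0.706, -0.049, 0.051, -0.705]
ft_force: [-0.2, 0.5, -3.6]
grip_width: 0.0396
```

Run:
```python
from d import *
P,Q,s=cur();print(P,s["time"],s["ft_force"],s["moment"],Q.as_matrix().round(4)[:,1])
```

```text
[0.58971304 0.12581714 0.02848256] 6.85 [-0.22613975  0.52847071 -3.64253787] [ 0.06221231  0.01174352 -0.03221958] [ 3.e-03 -7.e-04 -1.e+00]
```

>>> {"name": "jog_arm", "arguments": {"increments": [[[0,0.15,0,0,0,-0.003,1],[0,0.15,0,0,0,-0.005,1],[0,0.15,0,0,0,-0.006,1],[0,0.15,0,0,0,-0.006,1]]]}}

```text
time: 7.25
position: [0.5895, 0.1258, 0.0222]
tool_rot: [0.706, -0.05, 0.05, -0.705]
ft_force: [-1.0, -0.0, -3.5]
grip_width: 0.0394
```

Run:
```python
from d import *
P,Q,s=cur();print(P,s["time"],s["ft_force"],s["moment"],Q.as_matrix().round(4)[:,1])
```

```text
[0.58950342 0.12580946 0.02217664] 7.25 [-1.04844475 -0.03968934 -3.48214704] [0.02800232 0.02120438 0.01707804] [-2.e-04 -7.e-04 -1.e+00]
```

>>> {"name": "jog_arm", "arguments": {"increments": [[[0,0,0,0,0,-0.001,1],[0,0,0,0,0,-0.002,1],[0,0,0,0,0,-0.002,1]]]}}

```text
time: 7.55
position: [0.5897, 0.1258, 0.0207]
tool_rot: [0.706, -0.05, 0.05, -0.705]
ft_force: [-0.0, 0.1, -0.3]
grip_width: 0.0394
```

Run:
```python
from d import *
P,Q,s=cur();print(P,s["time"],s["ft_force"],s["moment"],Q.as_matrix().round(4)[:,1])
```

```text
[0.58965292 0.12583196 0.02071088] 7.55 [-0.03291563  0.05133803 -0.30559747] [-0.06566049  0.18333323 -0.01191814] [ 2.e-04 -8.e-04 -1.e+00]
```

The height matches the pocket floor exactly and the load has come off. Release with a partial opening, then lift.

>>> {"name": "jog_arm", "arguments": {"increments": [[[0,0,0,0,0,0,-0.33],[0,0,0,0,0,0,-0.33],[0,0,0,0,0,0,-0.33],[0,0,0,0,0,0,-0.33],[0,0,0,0,0,0,-0.33]]]}}

```text
time: 8.05
position: [0.5898, 0.1258, 0.0208]
tool_rot: [0.706, -0.05, 0.05, -0.705]
ft_force: [-0.7, -0.2, 0.6]
grip_width: 0.057
```

>>> {"name": "jog_arm", "arguments": {"increments": [[[0,0,0,0,0,0.015,-0.33],[0,0,0,0,0,0.04,-0.33],[0,0,0,0,0,0.08,-0.33],[0,0,0,0,0,0.12,-0.33],[0,0,0,-0.02,0.03,0.13,-0.33],[0,0,0,-0.05,0.07,0.13,-0.33],[0,0,0,-0.08,0.11,0.13,-0.33]]]}}

```text
time: 8.75
position: [0.5099, 0.2366, 0.1529]
tool_rot: [-0.705, 0.049, -0.052, 0.705]
ft_force: [0.3, 0.6, -1.0]
grip_width: 0.0579
```

Run:
```python
from d import *
P,Q,s=cur();print(P,s["time"],s["ft_force"],s["grip_width"])
T=grab("top",2);S=grab("scene",2);np.savez("g3.npz",T=T,S=S)
cv2.imwrite("pics/b1.png",np.hstack([cv2.resize(T[130:220,200:290],(390,390),interpolation=2),cv2.resize(S[140:230,220:310],(390,390),interpolation=2)]).clip(0,255).astype(np.uint8)[:,:,::-1])
```

```text
[0.50992543 0.23658948 0.15287735] 8.75 [ 0.3048382   0.5778492  -1.01070415] 0.057933878056475964
```

View pics/b1.png

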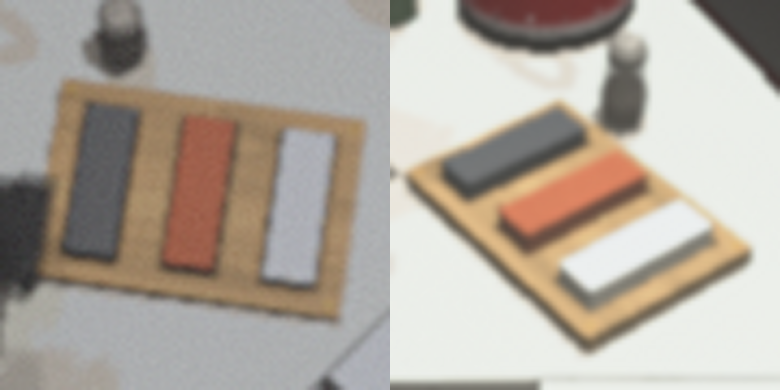

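Both views show the grey stone seated in the left pocket, top level with its neighbours. Its position gives me a way to tie the cameras to the TCP.

```bash
cat > w.py <<'E'
import io,contextlib
with contextlib.redirect_stdout(io.StringIO()):
    from t import *
g=np.load("g3.npz")
for n,im in(("top",g["T"]),("scene",g["S"])):
    for nm,c in(("grey",[589.7,125.8]),("brown",[579,50]),("white",[568.5,-28])):
        c=np.array(c); print(n,nm)
        for ax,s0,oth in(('v',20,np.arange(-45,46,10)),('v',-20,np.arange(-45,46,10)),('u',60,np.arange(-12,13,4)),('u',-60,np.arange(-12,13,4))):
            for k,ch in (("rb",rb),("lum",lum)): print("  ",ax,s0,k,[(float(a),float(b)) for a,b in prof(n,im,c,ax,s0,oth,.036,ch,6)])
E
python3 w.py
```

```text
top grey
   v 20 rb [(21.5, 2.2)]
   v 20 lum [(23.5, 1.7)]
   v -20 rb [(-20.75, -2.2)]
   v -20 lum [(-22.75, -1.9), (-14.75, 0.6)]
   u 60 rb [(61.25, 2.0)]
   u 60 lum [(62.75, 1.1)]
   u -60 rb [(-62.25, -1.9)]
   u -60 lum [(-64.5, -2.5), (-56.75, 1.5)]
top brown
   v 20 rb [(19.5, -1.5)]
   v 20 lum [(17.25, -0.6), (24.75, 1.4)]
   v -20 rb [(-24.5, -0.8), (-17.75, 1.7)]
   v -20 lum [(-23.25, -1.7), (-16.5, 0.9)]
   u 60 rb [(61.25, -1.0)]
   u 60 lum [(63.75, 0.7)]
   u -60 rb [(-64.0, -1.4), (-57.0, 2.4)]
   u -60 lum [(-63.5, -2.5), (-56.5, 1.9)]
top white
   v 20 rb [(24.25, 2.3)]
   v 20 lum [(20.75, -2.6)]
   v -20 rb [(-20.0, -2.1)]
   v -20 lum [(-24.5, -0.7), (-17.5, 2.4)]
   u 60 rb [(62.5, 2.4)]
   u 60 lum [(61.75, -1.5)]
   u -60 rb [(-62.5, -1.9)]
   u -60 lum [(-64.75, -1.9), (-57.75, 3.7)]
scene grey
   v 20 rb [(14.75, 1.4), (23.5, -1.5)]
   v 20 lum [(18.5, 2.2)]
   v -20 rb [(-23.75, -0.1)]
   v -20 lum [(-23.75, 1.0)]
   u 60 rb [(56.25, 1.8), (65.25, -1.6)]
   u 60 lum [(63.0, 2.1)]
   u -60 rb [(-65.25, -1.1)]
   u -60 lum [(-65.25, -0.6), (-59.0, 0.9)]
scene brown
   v 20 rb [(15.75, -0.8)]
   v 20 lum [(15.75, 0.7)]
   v -20 rb [(-24.0, 2.0)]
   v -20 lum [(-23.25, 1.6)]
   u 60 rb [(64.25, -2.6)]
   u 60 lum [(64.5, 1.9)]
   u -60 rb [(-59.5, 2.2)]
   u -60 lum [(-65.25, -0.6), (-58.0, 1.5)]
scene white
   v 20 rb [(19.0, 2.6)]
   v 20 lum [(18.75, -1.7)]
   v -20 rb [(-21.0, -0.5)]
   v -20 lum [(-23.0, 3.4)]
   u 60 rb [(59.25, 1.9), (65.25, -1.5)]
   u 60 lum [(59.0, -1.2), (65.25, 1.0)]
   u -60 rb [(-64.0, -0.7), (-58.25, -0.6)]
   u -60 lum [(-60.25, 4.1)]
```

Run:
```python
from d import *
a=np.radians(81.9)
P,Q,s=cur();print(s["time"],s["q"])
goal([.5692,-.0281,.10],[0,0,-1],[np.cos(a),np.sin(a),0])
```

```text
8.95 [ 2.37117717e-01  5.35732874e-01  1.66298482e+00 -1.53537599e-03
  9.41080136e-01 -1.19426338e+00]
rotvec deg [ 0.05  0.12 -0.16] shift [ 0.0599 -0.265  -0.0519]
rotvec deg [-1.8000e-01  7.0000e-02  1.7984e+02] shift [ 0.0599 -0.265  -0.0519]
```

>>> {"name": "jog_arm", "arguments": {"increments": [[[0,0,0,0.01,-0.04,0,-0.38],[0,0,0,0.02,-0.085,0,-0.38],[0,0,0,0.03,-0.13,0,-0.38],[0,0,0,0.04,-0.175,0,-0.38],[0,0,-0.1,0.05,-0.22,0,-0.38],[0,0,-0.1,0.057,-0.25,-0.02,-0.38],[0,0,-0.1,0.06,-0.265,-0.05,-0.38],[0,0,-0.1,0.06,-0.265,-0.05,-0.38]]]}}

```text
time: 9.75
position: [0.5682, -0.0318, 0.0993]
tool_rot: [0.705, -0.053, 0.051, -0.705]
ft_force: [-0.8, -0.0, -0.3]
grip_width: 0.0599
```

>>> {"name": "jog_arm", "arguments": {"increments": [[[0,0,0,0,0,0,-0.38],[0,0,0,0,0,0,-0.38]]]}}

```text
time: 9.95
position: [0.5686, -0.0319, 0.1001]
tool_rot: [0.705, -0.052, 0.051, -0.705]
ft_force: [-0.0, 1.4, 0.3]
grip_width: 0.0602
```

Run:
```python
from d import *
a=np.radians(81.9)
P,Q,s=cur();print(P,s["time"],s["grip_width"])
goal([.5692,-.0281,.06],[0,0,-1],[np.cos(a),np.sin(a),0])
```

```text
[ 0.56857774 -0.03190446  0.10011248] 9.95 0.06016061737164729
rotvec deg [ 0.02 -0.12  0.28] shift [ 0.0006  0.0038 -0.0401]
rotvec deg [-1.8000e-01 -3.0000e-02 -1.7972e+02] shift [ 0.0006  0.0038 -0.0401]
```

>>> {"name": "jog_arm", "arguments": {"increments": [[[0,0,0.3,0.0006,0.0038,-0.02,-0.38],[0,0,0.3,0.0006,0.0038,-0.035,-0.38],[0,0,0.3,0.0006,0.0038,-0.04,-0.38],[0,0,0.3,0.0006,0.0038,-0.04,-0.38],[0,0,0.3,0.0006,0.0038,-0.04,-0.38]]]}}

```text
time: 10.45
position: [0.5699, -0.0277, 0.0612]
tool_rot: [0.706, -0.05, 0.049, -0.705]
ft_force: [0.2, 0.3, 1.0]
grip_width: 0.0599
```

Run:
```python
from d import *
a=np.radians(81.9)
P,Q,s=cur();print(P,s["time"],s["grip_width"])
goal([.5692,-.0281,.0212],[0,0,-1],[np.cos(a),np.sin(a),0])
T=camera("top");S=camera("scene")
cv2.imwrite("pics/b2.png",np.hstack([cv2.resize(T[130:220,220:310],(390,390),interpolation=2),cv2.resize(S[140:230,230:320],(390,390),interpolation=2)])[:,:,::-1])
```

```text
[ 0.56985986 -0.02774838  0.06116676] 10.45 0.059906356380881695
rotvec deg [ 0.04 -0.02 -0.07] shift [-0.0007 -0.0004 -0.04  ]
rotvec deg [3.0000e-02 7.0000e-02 1.7993e+02] shift [-0.0007 -0.0004 -0.04  ]
```

View pics/b2.png

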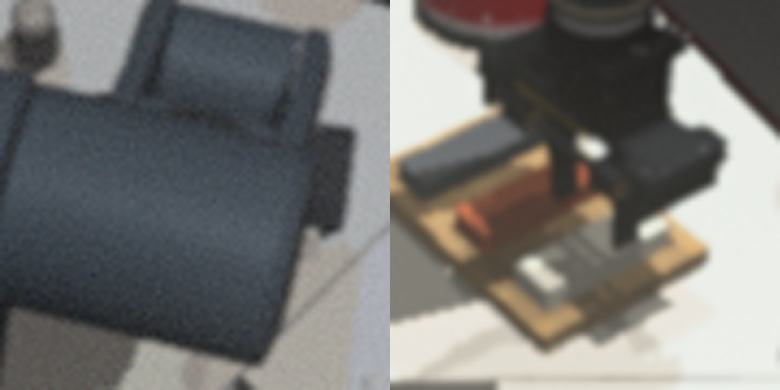

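The scene shows the two fingers, at crop (565,180) and (625,220), straddling the white stone with the left one between brown and white. Going down and closing.

>>> {"name": "jog_arm", "arguments": {"increments": [[[0,0,0,-0.0005,-0.0003,-0.015,-0.38],[0,0,0,-0.0005,-0.0003,-0.03,-0.38],[0,0,0,-0.0005,-0.0003,-0.037,-0.38],[0,0,0,-0.0005,-0.0003,-0.039,-0.38],[0,0,0,-0.0005,-0.0003,-0.039,-0.38]]]}}

```text
time: 11.05
position: [0.5696, -0.0284, 0.0224]
tool_rot: [0.706, -0.05, 0.05, -0.705]
ft_force: [0.2, -0.3, -0.3]
grip_width: 0.0602
```

>>> {"name": "jog_arm", "arguments": {"increments": [[[0,0,0,0,0,0,1],[0,0,0,0,0,0,1],[0,0,0,0,0,0,1],[0,0,0,0,0,0,1],[0,0,0,0,0,0,1],[0,0,0,0,0,0,1],[0,0,0,0,0,0,1]]], "squeeze": 50}}

```text
time: 11.75
position: [0.5699, -0.0283, 0.0227]
tool_rot: [0.706, -0.049, 0.05, -0.705]
ft_force: [-0.1, 1.8, 5.0]
grip_width: 0.0396
```

Run:
```python
from d import *
P,Q,s=cur();print(P,s["time"],s["grip_width"],s["ft_force"],s["moment"],Q.as_matrix().round(4).tolist())
```

```text
[ 0.5698785  -0.02825666  0.0227475 ] 11.75 0.039552699707200704 [-0.06877716  1.77186556  5.04585008] [0.32010624 0.01174786 0.02056254] [[0.9901, 0.0008, 0.1402], [-0.1402, -0.0008, 0.9901], [0.0009, -1.0, -0.0007]]
```

>>> {"name": "jog_arm", "arguments": {"increments": [[[0,0,0,0,0,0.005,1],[0,0,0,0,0,0.015,1],[0,0,0,0,0,0.035,1],[0,0,0,0,0,0.075,1],[0,0,0,0,0,0.12,1],[0,0,0,0,0,0.16,1],[0,0,0,0,0,0.18,1],[0,0,0,0,0,0.18,1]]]}}

```text
time: 12.55
position: [0.5718, -0.0289, 0.2064]
tool_rot: [0.706, -0.047, 0.053, -0.705]
ft_force: [-0.4, -0.4, -3.9]
grip_width: 0.0396
```

```bash
cat > tgt.py <<'E'
from d import *
yaw=np.radians(-26.2);xs=np.array([np.cos(yaw),np.sin(yaw),0]);ys=np.array([-xs[1],xs[0],0])
a=np.radians(35);cz=-np.sin(a)*xs+np.cos(a)*np.array([0,0,1]);cx=np.cos(a)*xs+np.sin(a)*np.array([0,0,1]);cy=np.cross(cz,cx)
lens=np.array([.6161,-.2310,.105])
E
python3 - <<'E'
from tgt import *
P,Q,s=cur();print(P,s["time"],s["grip_width"],s["ft_force"],s["moment"],s["q"])
print("U",lens+.12*cz,"cz",cz,"cx",cx,"cy",cy)
goal(lens+(.12+.0147)*cz,-cz,cy)
T=camera("top");S=grab("scene",2)
cv2.imwrite("pics/b3.png",np.hstack([cv2.resize(T[90:240,200:350],(390,390),interpolation=2),cv2.resize(S[90:240,230:380],(390,390),interpolation=2).clip(0,255).astype(np.uint8)])[:,:,::-1])
E
```

```text
[ 0.57177515 -0.02886451  0.20643105] 12.55 0.039592696800641 [-0.42509883 -0.36337537 -3.93650672] [-0.03870237 -0.07118315  0.02177463] [-2.45099414e-01  4.72974750e-01  1.59038699e+00 -9.66907260e-04
  1.06953594e+00 -1.67477073e+00]
U [ 0.55434245 -0.20061152  0.20329825] cz [-0.51464626  0.25323735  0.81915204] cx [ 0.73499103 -0.36166042  0.57357644] cy [4.41505853e-01 8.97258370e-01 2.77555756e-17]
rotvec deg [-10.11 -33.14 -17.56] shift [-0.025  -0.168   0.0089]
rotvec deg [-47.89  14.9  154.77] shift [-0.025  -0.168   0.0089]
```

View pics/b3.png

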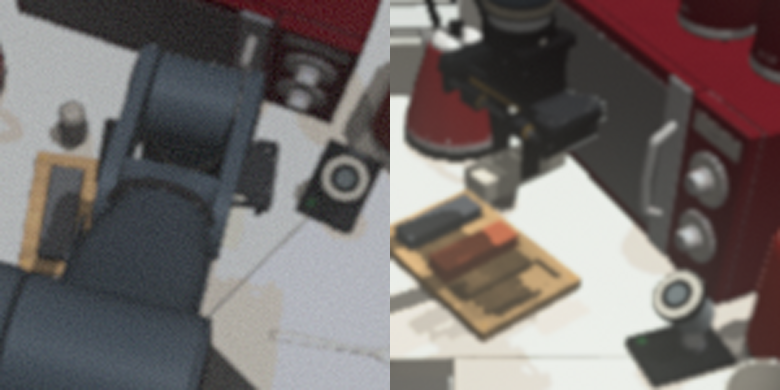

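The white stone is lifted and held, with its pocket empty and brown and grey in place. Now I'll swing and tilt toward the camera with extra height.

>>> {"name": "jog_arm", "arguments": {"increments": [[[-1.3,-4.1,-2.2,0,-0.01,0.02,1],[-3.1,-10,-5.3,-0.005,-0.03,0.04,1],[-5,-16.6,-8.8,-0.01,-0.06,0.06,1],[-6.8,-22,-11.8,-0.015,-0.09,0.06,1],[-8.5,-28,-14.8,-0.02,-0.12,0.06,1],[-10.1,-33.1,-17.6,-0.025,-0.145,0.06,1],[-10.1,-33.1,-17.6,-0.025,-0.16,0.05,1],[-10.1,-33.1,-17.6,-0.025,-0.168,0.04,1]]]}}

```text
time: 13.5
position: [0.5406, -0.1959, 0.2379]
tool_rot: [0.705, 0.047, 0.355, -0.612]
ft_force: [-0.2, 0.1, -3.0]
grip_width: 0.0395
```

>>> {"name": "jog_arm", "arguments": {"increments": [[[0,0,0,0,0,0,1],[0,0,0,0,0,0,1]]]}}

```text
time: 13.7
position: [0.5388, -0.1949, 0.2351]
tool_rot: [0.705, 0.044, 0.353, -0.614]
ft_force: [0.1, -0.1, -3.7]
grip_width: 0.0395
```

Run:
```python
from tgt import *
P,Q,s=cur();print(P,s["time"],s["grip_width"],s["ft_force"],s["q"])
goal(lens+(.12+.0147)*cz,-cz,cy)
T=camera("top");S=grab("scene",2)
cv2.imwrite("pics/b4.png",np.hstack([cv2.resize(T[90:240,230:380],(390,390),interpolation=2),cv2.resize(S[130:250,270:390],(390,390),interpolation=2).clip(0,255).astype(np.uint8)])[:,:,::-1])
```

```text
[ 0.53875599 -0.19486233  0.23508034] 13.7 0.03954167122350324 [ 0.07634583 -0.08741542 -3.71671588] [-0.57963717  0.30057987  1.99918728  0.26171578  0.26964314 -1.92223491]
rotvec deg [-0.83 -1.27  0.11] shift [ 0.008  -0.002  -0.0197]
rotvec deg [  90.85  -44.55 -148.63] shift [ 0.008  -0.002  -0.0197]
```

View pics/b4.png

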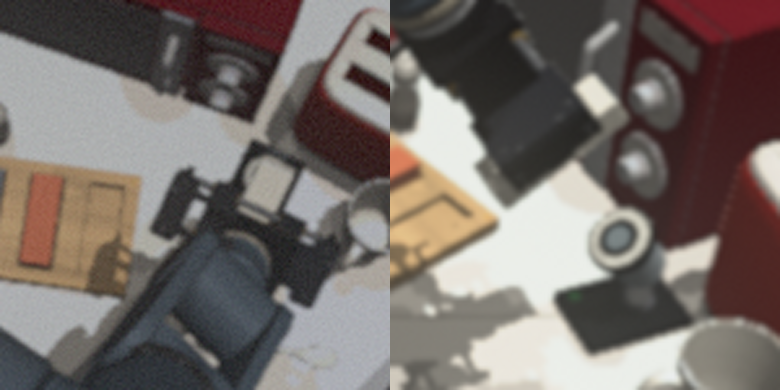

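The stone is tilted in front of the lens with no contact; its far end is at top crop (265,180), and the lens at scene crop (620,238). Moving to the nominal pose.

>>> {"name": "jog_arm", "arguments": {"increments": [[[-0.4,-0.6,0,0.004,-0.001,-0.008,1],[-0.8,-1.3,0.1,0.008,-0.002,-0.014,1],[-0.8,-1.3,0.1,0.008,-0.002,-0.02,1],[-0.8,-1.3,0.1,0.008,-0.002,-0.02,1],[-0.8,-1.3,0.1,0.008,-0.002,-0.02,1]]]}}

```text
time: 14.35
position: [0.5488, -0.1968, 0.2179]
tool_rot: [0.705, 0.057, 0.361, -0.608]
ft_force: [1.2, -0.5, -3.5]
grip_width: 0.0397
```

```bash
cat > v.py <<'E'
from tgt import *
import sys
P,Q,s=cur();print(P,s["time"],s["grip_width"],s["ft_force"],s["q"].round(2) if hasattr(s["q"],"round") else s["q"])
goal(lens+(.12+.0147)*cz,-cz,cy)
T=grab("top",3);S=grab("scene",3);np.savez(sys.argv[1]+".npz",T=T,S=S)
M=Q.as_matrix();ty,tz=M[:,1],M[:,2];tx=M[:,0]
sx=np.cross(ty,tz); # tool x
X=[];
for d in(.0147,.0147-.028):
    for u,w in((-.06,-.02),(-.06,.02),(.06,.02),(.06,-.02)): X.append(P+ty*d+tx*u+tz*w)
X.append(lens)
pan=[]
for n,im,(x,y,w) in(("top",T,(290,110,60)),("scene",S,(285,140,75))):
    k=390/w
    v=cv2.resize(im[y:y+w,x:x+w].astype(np.float32),(390,390),interpolation=2).clip(0,255).astype(np.uint8)[:,:,::-1].copy()
    for i,q in enumerate(proj(n,X)): cv2.circle(v,tuple(int(t) for t in ((q-[x,y]+.5)*k-.5).round()),2,(0,255,0) if i<4 else(255,0,255),-1)
    pan.append(v)
cv2.imwrite(f"pics/{sys.argv[1]}.png",np.hstack(pan))
print("tool x",tx.round(3))
E
python3 v.py v1
```

```text
[ 0.54877238 -0.19680105  0.21792193] 14.35 0.03971464511038219 [ 1.19195837 -0.52425202 -3.54628814] [-0.57  0.35  2.02  0.4   0.17 -2.06]
rotvec deg [ 0.18  0.34 -0.11] shift [-0.002  -0.0001 -0.0026]
rotvec deg [-93.06  45.71 147.02] shift [-0.002  -0.0001 -0.0026]
tool x [ 0.732 -0.358  0.579]
```

View pics/v1.png

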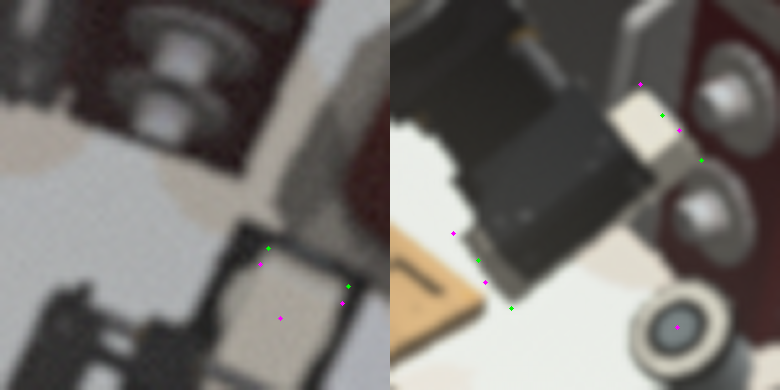

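```bash
cat > x.py <<'E'
import sys
from tgt import *
from scipy.ndimage import map_coordinates
P,Q,s=cur();M=Q.as_matrix();tx,ty,tz=M.T
def pr(n,im,d,ax,s0,others,ch,rng=9):
    ss=np.arange(-rng,rng+.01,.25);r=[]
    for o in others:
        pts=[P+ty*d/1000+(tx*(s0+q)+tz*o if ax=='u' else tx*o+tz*(s0+q))/1000 for q in ss]
        uv=proj(n,pts);r.append(np.array([map_coordinates(im[:,:,k],[uv[:,1],uv[:,0]],order=3) for k in range(3)]))
    r=np.mean(r,0);p=r.mean(0) if ch=="lum" else (r[0]-r[2] if ch=="rb" else r[0]-r[1])
    p=np.convolve(np.pad(p,4,mode='edge'),np.ones(5)/5,'same')[4:-4];g=np.gradient(p)
    g[:2]=0;g[-2:]=0
    return [(float(s0+ss[i]),float(g[i].round(1))) for i in range(2,len(g)-2) if abs(g[i])>=abs(g[i-1]) and abs(g[i])>abs(g[i+1]) and abs(g[i])>.3*abs(g).max()]
g=np.load(sys.argv[1]);S=g["S"];T=g["T"]
for k in("lum","rg"):
    print(k)
    print("scene far top u60",pr("scene",S,-13.3,'u',60,range(-14,15,4),k))
    print("scene far under u60 ",pr("scene",S,14.7,'u',60,range(-18,-5,3),k))
    print("scene near under u-60",pr("scene",S,14.7,'u',-60,range(-16,16,4),k))
    print("scene side under v-20 near",pr("scene",S,14.7,'v',-20,range(-56,-42,3),k))
    print("scene side under v-20 far",pr("scene",S,14.7,'v',-20,range(46,58,3),k))
    print("scene side top v-20 far",pr("scene",S,-13.3,'v',-20,range(46,58,3),k))
    print("top far under u60",pr("top",T,14.7,'u',60,range(-14,15,4),k))
    print("top far top u60",pr("top",T,-13.3,'u',60,range(-14,15,4),k))
    print("top side top v+20",pr("top",T,-13.3,'v',20,range(35,58,3),k))
    print("top side top v-20",pr("top",T,-13.3,'v',-20,range(35,58,3),k))
E
python3 x.py v1.npz
python3 - <<'E'
import numpy as np,cv2
g=np.load("v1.npz")
a=cv2.resize(g["T"][140:185,315:360],(390,390),interpolation=2);b=cv2.resize(g["S"][150:200,370:372+0] if 0 else g["S"][150:206,360:0:-1][:,::-1][:,300:356],(390,390),interpolation=2)
cv2.imwrite("pics/v1b.png",np.hstack([a*1.5,b]).clip(0,255).astype(np.uint8)[:,:,::-1])
E
```

```text
lum
scene far top u60 [(61.25, -6.2)]
scene far under u60  [(62.5, -3.6)]
scene near under u-60 [(-68.25, 1.8), (-61.0, -5.2)]
scene side under v-20 near [(-18.75, -4.4)]
scene side under v-20 far [(-20.25, 1.3)]
scene side top v-20 far [(-23.0, 3.5)]
top far under u60 [(60.5, -3.1), (68.25, 1.2)]
top far top u60 [(68.25, -3.2)]
top side top v+20 [(19.5, -1.0), (28.25, -3.1)]
top side top v-20 [(-27.5, -4.7), (-21.0, 3.9)]
rg
scene far top u60 [(54.75, -0.1), (59.0, -0.2), (64.5, 0.3)]
scene far under u60  [(64.5, 0.8)]
scene near under u-60 [(-68.25, -0.7), (-59.75, 0.3)]
scene side under v-20 near [(-18.0, 0.2)]
scene side under v-20 far [(-27.0, 0.1), (-18.0, -0.1)]
scene side top v-20 far [(-26.0, 0.0), (-22.25, 0.1), (-18.25, -0.1)]
top far under u60 [(55.75, 0.1), (63.0, -0.2), (68.25, 0.2)]
top far top u60 [(53.25, -0.1), (57.25, -0.2), (63.75, 0.1), (68.25, -0.1)]
top side top v+20 [(18.25, -0.2), (22.25, -0.1), (28.25, -0.1)]
top side top v-20 [(-26.0, 0.1), (-21.5, 0.1), (-17.75, 0.1), (-12.0, 0.1)]
```

View pics/v1b.png

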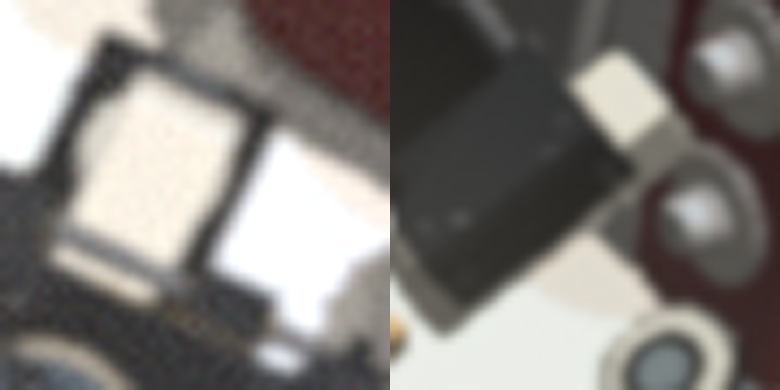

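Both views agree with the TCP prediction: stone ends at +61/−61 mm and sides at about ±20 mm, so the stone is centred in the grip to within about 1 mm. One final trim.

>>> {"name": "jog_arm", "arguments": {"increments": [[[0.2,0.3,-0.1,-0.002,0,-0.0025,1],[0.2,0.3,-0.1,-0.002,0,-0.0025,1],[0.2,0.3,-0.1,-0.002,0,-0.0025,1],[0.2,0.3,-0.1,-0.002,0,-0.0025,1],[0.2,0.3,-0.1,-0.002,0,-0.0025,1],[0.2,0.3,-0.1,-0.002,0,-0.0025,1]]]}}

```text
time: 15.25
position: [0.5467, -0.1973, 0.2155]
tool_rot: [0.705, 0.054, 0.36, -0.609]
ft_force: [0.1, -0.3, -3.3]
grip_width: 0.0396
```

```bash
python3 v.py v2; python3 x.py v2.npz | head -11
python3 - <<'E'
from d import *
P,Q,s=cur();print(P,s["joint_velocities"])
T=camera("top");S=camera("scene")
cv2.imwrite("pics/fin.png",np.hstack([T[80:330,150:400],S[100:350,150:400]])[:,:,::-1])
E
```

```text
[ 0.54667054 -0.19728533  0.21550445] 15.25 0.039621689096367034 [ 0.0839601  -0.26981366 -3.29291754] [-0.57  0.35  2.02  0.4   0.17 -2.06]
rotvec deg [-0.    0.05  0.04] shift [ 0.0001  0.0004 -0.0002]
rotvec deg [  92.67  -45.6  -147.37] shift [ 0.0001  0.0004 -0.0002]
tool x [ 0.734 -0.362  0.574]
lum
scene far top u60 [(60.75, -6.1)]
scene far under u60  [(62.75, -3.2)]
scene near under u-60 [(-68.0, 2.0), (-60.5, -4.7)]
scene side under v-20 near [(-19.0, -4.5)]
scene side under v-20 far [(-28.25, -1.4), (-20.75, 1.4)]
scene side top v-20 far [(-23.0, 3.6)]
top far under u60 [(61.0, -3.3)]
top far top u60 [(68.25, -3.3)]
top side top v+20 [(28.25, -3.1)]
top side top v-20 [(-26.5, -4.9), (-20.25, 4.3)]
[ 0.54668053 -0.19728071  0.21550525] [ 0.00058805 -0.00013789 -0.00031096 -0.00052329  0.00139215  0.00180852]
```

View pics/fin.png

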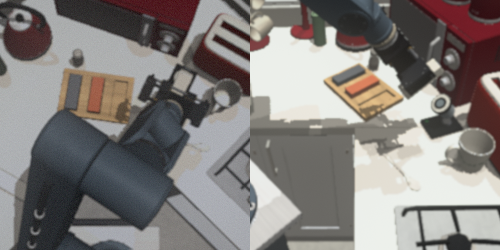

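The final picture shows grey and brown in the tray, the white pocket empty, and the white stone held in front of the lens with nothing else disturbed. The arm is still. Handing in.

```bash
python3 -c "
from rig import *
print(hand_in())"
```

```text
the job is handed in; nothing more can be done
None
```

The grey stone is flat in the empty pocket and released, and the white stone is held still in front of the inspection camera. I handed in at about 16 s of the 66 s; no verdict was reported.

- **Grey stone:** at release the tool height put the stone's underside on the 8 mm pocket floor, with the load gone from the wrist. Afterwards both views showed it level with its neighbours.
- **White stone:** in the last check the tool was within 0.5 mm and 0.1° of the target pose, with almost no joint motion and the grip at 39.6 mm. The stone's edges in the scene view put it within about 1 mm of centred in the grip.
- **Other things:** brown, camera, mug, pepper, spoon and the larger white stone were not touched, and nothing looked moved. After the stones were picked up, the highest contact force I saw was about 5 N.

**Where the checks disagreed:** the two cameras differed by about 2–4 mm on the tray and about 2 mm on the lens. I used their average, so the stone may be off the lens axis by 1–2 mm. The camera's turn comes from the edges of its foot, which scattered from −25° to −27.6°; I used −26.2°. In the final view the top picture showed only a few of the stone's edges, so that check rests mainly on the scene view.

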